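# Clock a push-fit elbow to its pipe and push the pipe home

## Robot

A 6-joint arm with a two-finger parallel gripper is mounted at the origin on the work surface. World frame = base frame: x ahead of the robot, y to its left, z up, the work surface at z = 0. Lengths are in m, angles in rad, forces in N, time in s.
With the tool pointing down it reaches from about 0.25 to 0.775 m from the base axis. Payload 4 kg.
Tool frame: the origin (TCP) lies at the very end of the fingers, on their centre line; the grasp point (between the pads) lies 19 mm behind it; z points along the fingers, y is the line along which they close (so a half turn about z gives the same grasp; the last joint's range is limited). The gripper opens to 94 mm and grips with 3 to 60 N. Pads are 16 mm wide; open, the fingers measure 119 mm over their backs; the gripper's body (75 mm by 177 mm) begins 78 mm behind the grasp point.
Start: joints at [-1.291, 0.087, 1.371, -0, 1.684, -0.103], TCP at [0.205, -0.51, 0.206] pointing down, gripper open.
Joint ranges: [-3.1, 3.1], [-0.76, 2.03], [0.27, 2.55], [-1.08, 4.22], [0.17, 2.65], [-2.57, 2.57]. Speed limits (rad/s): [2.79, 2.79, 3.14, 3.14, 3.14, 3.14].

## Interface

Orientations are given as [roll, pitch, yaw] about the fixed x, y, z axes, in that order (R = Rz(yaw) Ry(pitch) Rx(roll)).
In Python, from bench import robot, vision gives the robot as it stands.
- The arm moves only by the shell command python3 -m crank 'ROWS'. ROWS is JSON, a list of rows, each a list of 3 entries, a list of its own where there are three numbers: the closure, from 0 (fully open) to 1 (shut), then the shift along the tool's x, y, z in m, then the turn, a rotation vector about the tool's x, y, z in degrees. A call has 1 to 8 rows; each row shifts and turns the commanded pose from where the row before left it, along the tool's axes as they then stand; what a row does not reach is not made up. A row lasts 1/10 s, in which the tool goes at most 50 mm and 8.59 degrees, less where a joint would pass 70% of its speed; a pose out of reach is approached as far as the arm can. A call with a gripper value outside its range is refused whole. The fingers move at their own pace and stop on an object; the grip force is fixed at half the most. Time passes only in rows, so rows that do not move let the fingers close. It gives the time, the measured TCP pose, the force, the opening and the grip force at its end, in the units of the state.
- robot.get_obs(): the state, without advancing time (a new reading comes with each control period).
- vision.snapshot(name): name is "scene" or "top" or "wrist"; returns a dict with "color" (480x640x3 uint8, red, green, blue), "z_map" (480x640 float32, m along the optical axis (not along the pixel's ray), 0 where there is no reading), "fx", "fy", "cx", "cy" (pixels), "dist" ([k1, k2, p1, p2, k3] as OpenCV has them; the pictures are not rectified), "R" (3x3) and "t" (3): a world point X has camera coordinates R X + t. Camera axes: x right, y down, z forward; pixel columns grow to the right and rows downward; lengths in m; the calibration is good to about 2 mm. A picture is of the moment at which its call begins.
- robot.close_job(): hands the job in; it is judged then, once.
The state is a dict: "time": time; "joint_positions": joint angles; "qvel": joint speeds; "joint_torque": joint torques, N m; "tool_pos": TCP position; "ee_rot": TCP orientation; "wrist_force": force on the tool from outside, world axes, zero at the start; "wrist_torque": the same for the moment, N m; "width": finger opening in m; "finger_force": force on a finger pad.
Only numpy, scipy, OpenCV 4.12 (cv2) and the standard library are available. Lean on these libraries where they do the work, as an engineer would, in place of code of your own. Each camera call takes 0.05 s, during which the arm holds its last target. There are 200 camera calls.

## Task

Screw the brass elbow on the riser further in, clockwise seen from above, until its open socket looks straight down the line of the copper pipe, and let go of it; do not run it past the line, because a sealed thread must not be backed off. Then slide the pipe through its two rings into the socket, past the seal and fully home, press it against the bottom for a moment with about 25 N (never 40 N), and let go. Leave the loose things on the bench where they are.

Things in the scene. Friction and masses are not known exactly. Their poses are not given: they have to be found in the camera images.
- rig: Steel strut channel 41 x 41 x 450 mm screwed to the bench; immovable. Origin: on the bench (z 0), below the riser's axis, z up. Its y axis runs along the channel: riser at y 0, brass pipe rings on studs at y 112 and 290 (each 16 mm long, 56 mm wide in x, top 118 mm high). The pipe line runs along y, 100 mm above the bench. Nothing else between the rings rises above 48 mm.
- elbow: Brass push-fit elbow screwed on the riser; only turns about its vertical axis (sinks 1.8 mm a turn, no stop at the line, stays where left). Origin: centre of its 32 mm cubic body, 100 mm up; flat spanner faces at x +-16 mm. y: from the axis out of the socket. Lined up when its y is the rig's y. Starts 1.1 to 2.1 rad anticlockwise of that. Turning takes 0.45 to 0.65 N m, rising.
- elbow_mouth (a point): Centre of the socket's open mouth, on the elbow's y axis 50 mm from its turning axis; axes as the elbow's. Socket barrel 34 mm outside, bore 24 mm, 28 mm deep (bottom 22 mm from the axis). A sprung seal 14 mm inside the mouth drags on the pipe, so that sliding it, 2 to 4 N before, then takes about 4 to 10 N; the bottom is a hard stop.
- pipe: Copper pipe, 22 mm outside, 300 mm long, 0.2 kg, lying in the two rings (0.7 mm play all round), free to slide along y and to spin. Origin: centre of the pipe; y along it, away from the elbow. At the start its end is 82 to 104 mm from the elbow's axis. Clear to pinch from above between the rings; axis 100 mm above the bench. Pipe and elbow bear a 50 N grip.
- pipe_end (a point): Centre of the pipe's end face at the elbow's side, 150 mm from the pipe's origin towards -y; bevelled 1.5 x 3 mm. Home when it is on the socket's bottom, 28 mm inside the mouth.
- tape: Bystander: roll of white tape lying flat, 92 mm across, 25 mm high. Origin: centre of its underside.
- spanner: Bystander: steel open-ended spanner lying flat, 190 mm long. Origin: its middle, on the bench; x along its length.
- spare_ring: Bystander: loose brass pipe ring lying flat, 33 mm across, 16 mm high. Origin: centre of its underside.
- spare_elbow: Bystander: a second brass elbow lying loose on the bench, 32 mm high. Not the one to screw. Origin: underside of its square body.
- offcut: Bystander: short copper pipe offcut lying on the bench, 22 mm thick, 120 mm long. Not the pipe to push. Origin: underside of its middle; x along its length.

How it is judged:
By the outcome, as a careful person would: the job done as asked, in the order asked, and still so for the second after the job is handed in, with the robot touching nothing.
It also fails if it takes over 67 s, if anything falls off the work surface, if the arm or the gripper's body presses on something with over 40 N, if the wrist force passes 120 N, or if a joint passes its speed limit or range.

## Working session

There is one attempt and no reset: what is moved stays moved. The work goes in short steps, Python scripts to look and compute and a shell command to move; the robot and the scene stay as the last step left them, time stands still between calls to the robot, and variables do not carry over. Pictures are saved under pics/ and viewed, at most 10 in all, crops included, and the job is handed in when it is done.

```bash
mkdir -p pics; ls; cat > h.py <<'E'
from bench import robot, vision
import numpy as np, cv2
def snap(n,f=None):
    s=vision.snapshot(n)
    if f: cv2.imwrite('pics/'+f,s['color'][:,:,::-1])
    return s
def cloud(s):
    K=np.array([[s['fx'],0,s['cx']],[0,s['fy'],s['cy']],[0,0,1.]])
    v,u=np.mgrid[0:480,0:640]
    p=cv2.undistortPoints(np.stack([u,v],-1).reshape(-1,1,2).astype(float),K,np.array(s['dist'],float)).reshape(480,640,2)
    z=s['z_map'];P=np.dstack([p*z[...,None],z])
    W=(P-np.array(s['t']))@np.array(s['R'])
    W[z==0]=np.nan
    return W
E
python3 - <<'E'
from h import *
o=robot.get_obs();print(o)
for n in('top','scene'):
    s=snap(n,n+'1.png');np.save(n+'.npy',cloud(s));print(n,-np.array(s['R']).T@s['t'])
E
```

```text
pics
{'time': 0.0, 'joint_positions': array([-1.29109649e+00,  8.79061799e-02,  1.37226728e+00, -3.63566290e-05,
        1.68355784e+00, -1.03080290e-01]), 'qvel': array([ 0.00021284,  0.00050787, -0.00135539, -0.00168575, -0.00181509,
       -0.00082509]), 'joint_torque': array([ 4.36791424e-04, -3.40173376e+01, -3.02430689e+01,  7.19442498e-02,
        3.29017255e-02, -2.00842201e-04]), 'tool_pos': array([ 0.20526757, -0.50967017,  0.20432423]), 'ee_rot': array([-3.13946164e+00, -1.84119024e-04,  3.82775874e-01]), 'wrist_force': array([ 0.25784593, -0.55747387, -0.22150833]), 'wrist_torque': array([-0.03484252,  0.00218856, -0.01080006]), 'finger_force': 0.0, 'width': 0.09404947863109467}
top [ 0.47451218 -0.04206721  0.87883177]
scene [0.85616835 0.14274545 0.63341525]
```

View pics/top1.png

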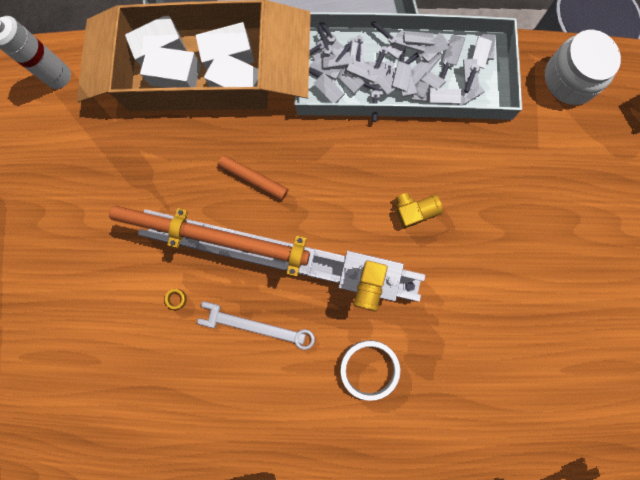

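View pics/scene1.png

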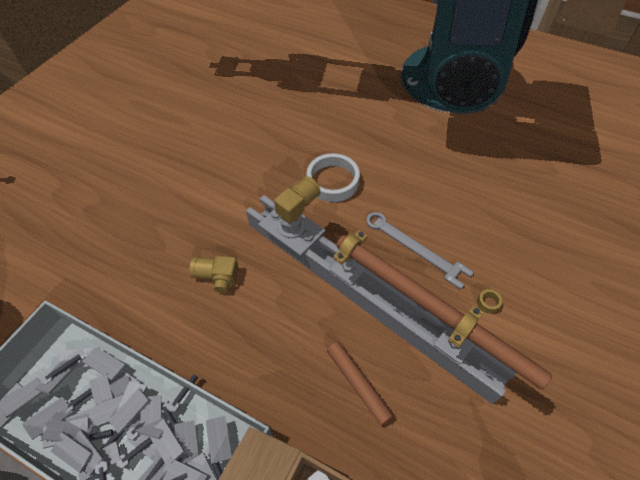

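The top view shows the pipe from (115,213) to (305,258), rings at (177,228) and (298,255), and the elbow body at (375,272) with its mouth toward (368,308). The tape is at (370,370) and the spanner at (255,325), both on the same side as the socket.

```bash
cat > m.py <<'E'
from h import *
def fit(P):
    c=np.median(P[:,:2],0); r=cv2.minAreaRect(P[:,:2].astype(np.float32)*1000); return r
def measure(n,W,rgb):
    hsv=cv2.cvtColor(rgb,cv2.COLOR_RGB2HSV);H,S,V=[hsv[...,i].astype(int) for i in range(3)]
    z=W[...,2]
    x=W[...,0];y=W[...,1]
    roi=(x>.1)&(x<.75)&(abs(y)<.5)&(z>.085)&(z<.13)
    pipe=roi&(H<13)&(S>100)
    yel=roi&(H>=17)&(H<33)&(S>120)
    for nm,m in(('pipe',pipe),('yel',yel)):
        k,l,st,_=cv2.connectedComponentsWithStats(m.astype(np.uint8))
        for i in range(1,k):
            if st[i,4]>60:
                P=W[l==i]; print(n,nm,st[i],fit(P),'zmax',np.percentile(P[:,2],95), 'med',np.median(P,0))
E
python3 - <<'E'
from m import *
for n in('top','scene'):
    measure(n,np.load(n+'.npy'),cv2.imread(f'pics/{n}1.png')[:,:,::-1].copy())
E
```

```text
top pipe [109 206  62  27 866] ((586.87841796875, 248.81898498535156), (94.98920440673828, 22.5036563873291), 76.54121398925781) zmax 0.11245835627682178 med [0.58723379 0.24968222 0.10964204]
top pipe [ 180  222  112   39 1594] ((556.5551147460938, 106.54273986816406), (161.47305297851562, 21.28550148010254), 77.6208724975586) zmax 0.11266171093693914 med [0.55592806 0.10534696 0.10967328]
top pipe [301 250   8  15  87] ((534.4951782226562, 5.975122451782227), (8.543424606323242, 20.228015899658203), 76.9190444946289) zmax 0.11270276350208563 med [0.53445284 0.00584327 0.10954763]
top yel [168 208  20  40 415] ((575.22998046875, 192.2088623046875), (16.713762283325195, 56.52915573120117), 78.0920181274414) zmax 0.11842411373887683 med [0.57389715 0.19116811 0.1105629 ]
top yel [287 236  19  40 403] ((536.9229125976562, 18.558223724365234), (15.915857315063477, 55.88057327270508), 78.55131530761719) zmax 0.11839855872554396 med [0.53673881 0.01874998 0.11163182]
top yel [ 353  261   34   50 1089] ((496.5535583496094, -86.72195434570312), (34.96001434326172, 65.10350799560547), 75.950
[... 379 characters left out ...]
4, 22.317529678344727), 77.5211181640625) zmax 0.11132236682683233 med [0.59161264 0.24878505 0.10854204]
scene yel [ 274  177   46   45 1146] ((498.2711181640625, -85.8651123046875), (34.3539924621582, 65.86196899414062), 77.20722198486328) zmax 0.11688007401613057 med [ 0.50736027 -0.08194354  0.11400676]
scene yel [334 230  33  34 389] ((537.6385498046875, 16.39272689819336), (20.63671112060547, 55.9047966003418), 77.89068603515625) zmax 0.11647374885671176 med [0.54362428 0.01809401 0.10950891]
scene yel [449 306  34  41 515] ((575.6469116210938, 191.30657958984375), (16.29355812072754, 56.43808364868164), 78.95709228515625) zmax 0.11715639765100376 med [0.58250697 0.19077207 0.11056358]
```

Rig y points at about 77.6° in world, with the riser at (0.513, -0.092). The elbow y is at about 166.5°, so it needs roughly 89° clockwise. I'll approach with yaw 166.5°.

```bash
R='[0,[0.0368,-0.0227,0],[0,0,0]]'; python3 -m crank '[[0,[0.0368,-0.0227,0],[0,0,0]],[0,[0.0368,-0.0227,0],[0,0,0]],[0,[0.0368,-0.0227,0],[0,0,0]],[0,[0.0368,-0.0227,0],[0,0,0]],[0,[0.0368,-0.0227,0],[0,0,0]],[0,[0.0368,-0.0227,0],[0,0,0]],[0,[0.0368,-0.0227,0],[0,0,0]],[0,[0.0368,-0.0227,0],[0,0,0]]]'
python3 -m crank '[[0,[0.0368,-0.0227,0],[0,0,0]],[0,[0.0368,-0.0227,0],[0,0,0]],[0,[0.0368,-0.0227,0],[0,0,0]],[0,[0.0368,-0.0227,0],[0,0,0]]]'
python3 -m crank '[[0,[0,0,0],[0,0,-8.5]],[0,[0,0,0],[0,0,-8.5]],[0,[0,0,0],[0,0,-8.5]],[0,[0,0,0],[0,0,-8.5]],[0,[0,0,0],[0,0,-8.5]],[0,[0,0,0],[0,0,-8.5]],[0,[0,0,0],[0,0,-8.5]],[0,[0,0,0],[0,0,-8.5]]]'
python3 -m crank '[[0,[0,0,0],[0,0,-8.5]],[0,[0,0,0],[0,0,-8.5]],[0,[0,0,0],[0,0,-8.5]],[0,[0,0,0],[0,0,-8.5]],[0,[0,0,0],[0,0,-8.5]],[0,[0,0,0],[0,0,-8.5]],[0,[0,0,0],[0,0,-8.5]],[0,[0,0,0],[0,0,-8.5]]]'
python3 -m crank '[[0,[0,0,0],[0,0,-8.5]],[0,[0,0,0],[0,0,0]]]'
cat > to.py <<'E'
import sys
from h import *
from scipy.spatial.transform import Rotation as Ro
# usage: to.py x y z yawdeg : shift in tool axes, then turn
def togo(x,y,z,yaw):
    o=robot.get_obs();R=Ro.from_euler('xyz',o['ee_rot'])
    T=Ro.from_euler('xyz',[np.pi,0,np.radians(yaw)])
    print('t',round(o['time'],2),'pos',o['tool_pos'].round(4),'rpy',np.degrees(o['ee_rot']).round(2),'F',o['wrist_force'].round(1),'M',o['wrist_torque'].round(2),'w',round(o['width'],4),'ff',round(o['finger_force'],1))
    print('q',np.degrees(o['joint_positions']).round(1))
    print('shift mm',(R.inv().apply(np.array([x,y,z])-o['tool_pos'])*1000).round(1),'turn deg',np.degrees((R.inv()*T).as_rotvec()).round(2))
if __name__=='__main__': togo(*map(float,sys.argv[1:]))
E
python3 to.py .5133 -.0917 .18 166.5; python3 -c "
from h import *
snap('wrist','w1.png')"
```

```text
time: 0.9
tool_pos: [0.4112, -0.2301, 0.2051]
ee_rot: [-3.141, 0.0, 0.383]
wrist_force: [0.6, -0.5, 0.0]
width: 0.0941
finger_force: 0.0
time: 1.3
tool_pos: [0.5138, -0.0909, 0.205]
ee_rot: [-3.141, 0.001, 0.383]
wrist_force: [0.7, -0.4, 0.3]
width: 0.0938
finger_force: 0.0
time: 2.1
tool_pos: [0.513, -0.0925, 0.2048]
ee_rot: [-3.14, -0.0, 1.576]
wrist_force: [-0.0, 0.2, 0.3]
width: 0.0941
finger_force: 0.0
time: 2.9
tool_pos: [0.513, -0.0925, 0.2048]
ee_rot: [-3.141, -0.001, 2.763]
wrist_force: [-0.1, 0.5, 0.3]
width: 0.094
finger_force: 0.0
time: 3.1
tool_pos: [0.513, -0.0925, 0.2049]
ee_rot: [-3.142, -0.001, 2.904]
wrist_force: [0.4, 0.3, -0.2]
width: 0.094
finger_force: 0.0
t 3.1 pos [ 0.513  -0.0925  0.2049] rpy [-1.8000e+02 -6.0000e-02  1.6642e+02] F [ 0.4  0.3 -0.2] M [ 0.06 -0.13 -0.05] w 0.094 ff 0.0
q [-16.5   1.4  82.4  -0.   96.3 -92.9]
shift mm [-0.1  0.8 24.9] turn deg [-0.   -0.06 -0.08]
```

View pics/w1.png

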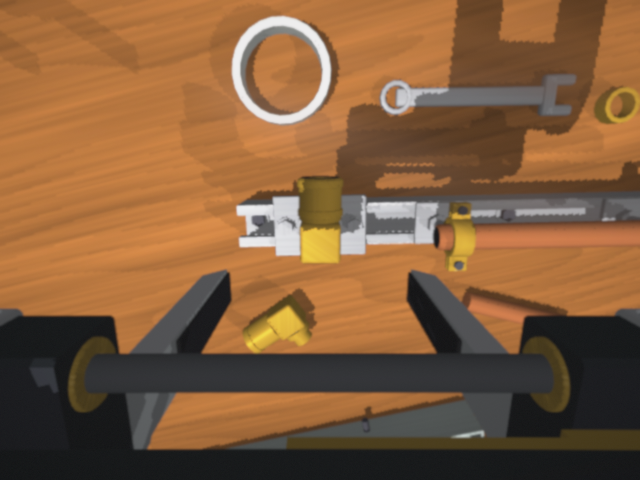

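The wrist view shows the elbow body at (321,245), centred between the fingers, with its barrel pointing up the image at (321,200). The pipe end is at (440,237). I'll refine the positions with this view.

```bash
python3 - <<'E'
from m import *
s=snap('wrist');W=cloud(s);measure('wrist',W,s['color'])
E
```

```text
wrist pipe [ 475  219  165   30 4167] ((554.2656860351562, 92.21295166015625), (131.99649047851562, 20.936634063720703), 77.4483871459961) zmax 0.11241312851314061 med [0.55277253 0.09124862 0.11035005]
wrist pipe [434 224  19  26 371] ((535.0695190429688, 4.599947929382324), (11.165306091308594, 20.35905647277832), 78.32695770263672) zmax 0.11204219585147444 med [0.53345939 0.00426353 0.10966535]
wrist yel [ 297  177   46   86 3449] ((496.9128723144531, -88.37954711914062), (35.03144836425781, 65.57144165039062), 76.45137786865234) zmax 0.11897184008805002 med [ 0.49467348 -0.0878685   0.11703109]
wrist yel [ 445  202   31   69 1361] ((538.350341796875, 18.421157836914062), (20.67578887939453, 55.88426208496094), 78.84208679199219) zmax 0.11825411786380581 med [0.5346974  0.01564209 0.11155906]
```

```bash
python3 -m crank '[[0,[0,0,0.03],[0,0,0]],[0,[0,0,0.03],[0,0,0]],[0,[0,0,0.03],[0,0,0]],[0,[0,0,0.03],[0,0,0]],[0,[0,0,0],[0,0,0]]]'
python3 -m crank '[[1,[0,0,0],[0,0,0]],[1,[0,0,0],[0,0,0]],[1,[0,0,0],[0,0,0]],[1,[0,0,0],[0,0,0]],[1,[0,0,0],[0,0,0]],[1,[0,0,0],[0,0,0]],[1,[0,0,0],[0,0,0]],[1,[0,0,0],[0,0,0]]]'
python3 to.py .5133 -.092 .085 77.6
```

```text
time: 3.7
tool_pos: [0.5097, -0.0915, 0.0804]
ee_rot: [3.141, -0.01, 2.903]
wrist_force: [0.5, 0.4, -0.7]
width: 0.0942
finger_force: 0.0
time: 4.5
tool_pos: [0.5133, -0.0924, 0.0855]
ee_rot: [3.141, -0.0, 2.905]
wrist_force: [1.9, 6.7, -0.7]
width: 0.0334
finger_force: 4.1
t 4.5 pos [ 0.5133 -0.0924  0.0855] rpy [179.97  -0.   166.43] F [ 1.9  6.7 -0.7] M [ 1.42 -0.45  0.02] w 0.0334 ff 4.1
q [-16.5   4.6  92.8   0.   82.6 -92.9]
shift mm [0.1 0.4 0.5] turn deg [ 2.000e-02 -2.000e-02  8.883e+01]
```

```bash
python3 -m crank '[[1,[0,0,0],[0,0,0]],[1,[0,0,0],[0,0,0]],[1,[0,0,0],[0,0,0]],[1,[0,0,0],[0,0,0]]]';python3 to.py .5133 -.092 .085 77.6
python3 -m crank '[[1,[0,0,0],[0,0,4]],[1,[0,0,0],[0,0,4]],[1,[0,0,0],[0,0,4]],[1,[0,0,0],[0,0,4]],[1,[0,0,0],[0,0,4]],[1,[0,0,0],[0,0,0]]]';python3 to.py .5133 -.092 .085 77.6
python3 - <<'E'
from m import *
s=snap('top');W=cloud(s);measure('top',W,s['color'])
E
```

```text
time: 4.9
tool_pos: [0.5135, -0.0917, 0.0855]
ee_rot: [3.14, -0.0, 2.905]
wrist_force: [1.6, 5.4, -0.1]
width: 0.0317
finger_force: 30.0
t 4.9 pos [ 0.5135 -0.0917  0.0855] rpy [179.9   -0.   166.46] F [ 1.6  5.4 -0.1] M [ 0.95 -0.35 -0.01] w 0.0317 ff 30.0
q [-16.4   4.6  92.8   0.1  82.6 -92.9]
shift mm [ 0.1 -0.4  0.5] turn deg [ 8.000e-02 -8.000e-02  8.886e+01]
time: 5.5
tool_pos: [0.5135, -0.0916, 0.0853]
ee_rot: [3.14, -0.001, 2.556]
wrist_force: [1.6, 5.4, -0.4]
width: 0.0321
finger_force: 30.0
t 5.5 pos [ 0.5135 -0.0916  0.0853] rpy [ 1.7991e+02 -3.0000e-02  1.4642e+02] F [ 1.6  5.4 -0.4] M [ 0.96 -0.37  0.02] w 0.0321 ff 30.0
q [-16.4   4.6  92.8   0.1  82.6 -72.8]
shift mm [ 0.  -0.4  0.3] turn deg [ 6.000e-02 -8.000e-02  6.882e+01]
top pipe [109 206  62  27 867] ((587.322509765625, 248.88211059570312), (95.14661407470703, 22.323837280273438), 77.13853454589844) zmax 0.11265800865570348 med [0.58716493 0.24954186 0.10974904]
top pipe [ 180  222  112   40 1601] ((556.6083984375, 106.50697326660156), (161.98094177246094, 21.30438232421875), 77.77635955810547) zmax 0.11273462319527221 med [0.555891   0.10506998 0.10965154]
top pipe [301 250   8  15  77] ((534.7879028320312, 6.098812103271484), (9.020665168762207, 19.578153610229492), 76.67247009277344) zmax 0.11260020051190237 med [0.53325384 0.00680785 0.10994097]
top yel [168 208  20  40 420] ((575.4521484375, 193.51705932617188), (20.183792114257812, 56.25996398925781), 77.06981658935547) zmax 0.11833502806012722 med [0.57392131 0.19115535 0.11041448]
top yel [287 236  19  40 385] ((536.7125854492188, 18.444442749023438), (15.380325317382812, 55.53372573852539), 77.5237045288086) zmax 0.11840499785220458 med [0.536635   0.01886264 0.11219985]
top yel [344 289  27  21 296] ((478.9341735839844, -67.59550476074219), (34.631065368652344, 18.489879608154297), 60.67563247680664) zmax 0.11906956805672994 med [ 0.4786939  -0.06858836  0.11538213]
```

The elbow is following. I'll continue to about 10° short of the line.

```bash
python3 -m crank '[[1,[0,0,0],[0,0,4]],[1,[0,0,0],[0,0,4]],[1,[0,0,0],[0,0,4]],[1,[0,0,0],[0,0,4]],[1,[0,0,0],[0,0,4]],[1,[0,0,0],[0,0,4]],[1,[0,0,0],[0,0,4]]]'
python3 -m crank '[[1,[0,0,0],[0,0,4]],[1,[0,0,0],[0,0,4]],[1,[0,0,0],[0,0,4]],[1,[0,0,0],[0,0,4]],[1,[0,0,0],[0,0,4]],[1,[0,0,0],[0,0,4]],[1,[0,0,0],[0,0,4]]]'
python3 -m crank '[[1,[0,0,0],[0,0,2]],[1,[0,0,0],[0,0,0]]]'
python3 to.py .5133 -.092 .085 77.6
python3 - <<'E'
from m import *
s=snap('wrist','w2.png');W=cloud(s);measure('wrist',W,s['color'])
s=snap('scene');W=cloud(s);measure('scene',W,s['color'])
s=snap('top');W=cloud(s);measure('top',W,s['color'])
E
```

```text
time: 6.25
tool_pos: [0.5136, -0.0916, 0.0852]
ee_rot: [3.14, -0.001, 2.066]
wrist_force: [2.0, 5.4, -1.1]
width: 0.0319
finger_force: 30.1
time: 6.95
tool_pos: [0.5136, -0.0916, 0.0851]
ee_rot: [3.141, -0.001, 1.578]
wrist_force: [3.6, 4.6, -2.0]
width: 0.0322
finger_force: 30.1
time: 7.15
tool_pos: [0.5136, -0.0916, 0.0851]
ee_rot: [3.141, -0.002, 1.545]
wrist_force: [1.4, 6.1, -1.2]
width: 0.0321
finger_force: 30.0
t 7.15 pos [ 0.5136 -0.0916  0.0851] rpy [ 1.7997e+02 -9.0000e-02  8.8500e+01] F [ 1.4  6.1 -1.2] M [ 0.8  -0.52  0.37] w 0.0321 ff 30.0
q [-16.4   4.6  92.8   0.1  82.6 -14.9]
shift mm [-0.4 -0.3  0.1] turn deg [ 0.02 -0.09 10.9 ]
wrist pipe [352   0  56  24 909] ((541.7305297851562, 30.413288116455078), (9.656006813049316, 21.7532901763916), 88.05403900146484) zmax 0.11237181290956216 med [0.54180973 0.03010546 0.1103544 ]
wrist pipe [ 339   64   52   36 1358] ((535.8124389648438, 4.47783088684082), (10.28872299194336, 21.53335189819336), 76.77892303466797) zmax 0.11224317986566648 med [0.53489454 0.00458238 0.11009906]
wrist yel [ 300   15  142   71 5916] ((538.41485
[... 1635 characters left out ...]
.6800079345703, 21.193166732788086), 77.73067474365234) zmax 0.11265096659718767 med [0.55588364 0.1050753  0.10970738]
top pipe [301 250   9  15  95] ((534.630859375, 5.95582389831543), (8.544178009033203, 20.790979385375977), 77.0004653930664) zmax 0.11220120011088329 med [0.53461477 0.00554795 0.10911454]
top yel [168 208  20  40 419] ((575.4313354492188, 193.50953674316406), (19.546701431274414, 56.618621826171875), 78.2417984008789) zmax 0.1181719798326395 med [0.57398711 0.19119328 0.11061766]
top yel [287 236  19  40 400] ((536.9896850585938, 18.701099395751953), (15.76954174041748, 55.761722564697266), 77.74774932861328) zmax 0.11824106060387057 med [0.53660016 0.0184306  0.11129649]
```

View pics/w2.png

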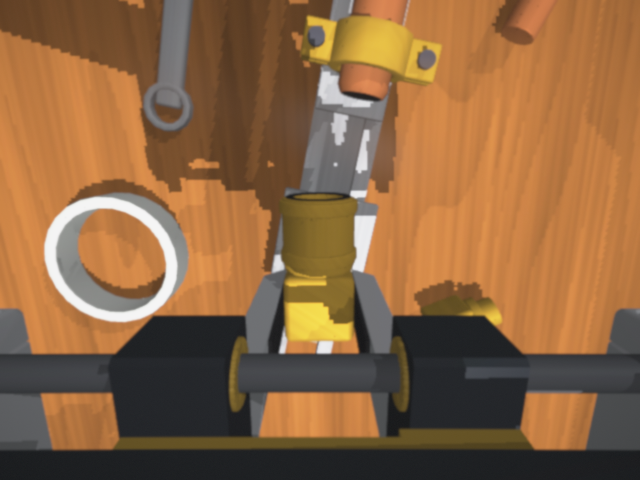

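The wrist view shows the barrel at (320,235) with its mouth at (320,198), still turned about 11° short of the line to the pipe end at (362,95). Next I'll move closer and fit its direction more carefully.

```bash
cat > ang.py <<'E'
from m import *
def hue(c):
    h=cv2.cvtColor(c,cv2.COLOR_RGB2HSV);return h[...,0].astype(int),h[...,1].astype(int)
def line(P,d0,step=.004):
    # midlines of lateral edges along d0
    d=np.array([np.cos(d0),np.sin(d0)]);n=np.array([-d[1],d[0]])
    s=P@d;q=P@n;b=np.floor(s/step).astype(int);S=[];Q=[];Wd=[]
    for k in np.unique(b):
        m=b==k
        if m.sum()>12: 
            S.append(s[m].mean());a,c=np.percentile(q[m],[2,98]);Q.append((a+c)/2);Wd.append(c-a)
    S,Q,Wd=map(np.array,(S,Q,Wd)); k=(Wd>.8*np.median(Wd))
    k[np.argmax(S)]=False;k[np.argmin(S)]=False
    p=np.polyfit(S[k],Q[k],1); r=np.abs(Q[k]-np.polyval(p,S[k])).max()
    return np.degrees(d0+np.arctan(p[0])),(d,n,p),r,k.sum()
def run(d0=77.65):
    A=np.array([.5134,-.092])
    for cam in('wrist','wrist','wrist'):
        s=snap(cam);W=cloud(s);H,S=hue(s['color']);X,Y,Z=W[...,0],W[...,1],W[...,2]
        y=(H>=17)&(H<33)&(S>100)&(Z>.09)&(Z<.13)&(np.hypot(X-A[0],Y-A[1])<.055)
        P=W[y][:,:2];o=robot.get_obs()['ee_rot'][2]
        f=minr=cv2.minAreaRect(P.astype(np.float32)*1000)
        # barrel only, beyond fingers
        dd=np.array([np.cos(o),np.sin(o)]);b=(P-A)@dd
        r1=line(P[b>.02],o,.003);r2=line(P,o,.003)
        print('rect',f,'barrel',round(r1[0],2),r1[2:],'all',round(r2[0],2),r2[2:],'tool',round(np.degrees(o),2))
    # top flat of body: not used
if __name__=='__main__': run()
E
python3 -m crank '[[1,[0,0,0],[0,0,3]],[1,[0,0,0],[0,0,3]],[1,[0,0,0],[0,0,2]],[1,[0,0,0],[0,0,0]]]'
python3 ang.py; python3 to.py .5133 -.092 .085 77.65
```

```text
time: 7.7
tool_pos: [0.5137, -0.0916, 0.085]
ee_rot: [3.141, -0.002, 1.405]
wrist_force: [2.7, 5.7, -2.2]
width: 0.0318
finger_force: 30.0
rect ((516.7869262695312, -74.9721450805664), (65.83586120605469, 34.412715911865234), 80.34870910644531) barrel 80.19 (np.float64(0.0001439583935037847), np.int64(9)) all 81.09 (np.float64(0.0003442341057661169), np.int64(21)) tool 80.52
rect ((516.7874145507812, -75.00848388671875), (66.19597625732422, 34.38042449951172), 80.37753295898438) barrel 80.15 (np.float64(0.0001622931431369823), np.int64(9)) all 81.08 (np.float64(0.0003752266502405899), np.int64(21)) tool 80.52
rect ((516.8005981445312, -74.97492980957031), (65.84172821044922, 34.37831497192383), 80.45382690429688) barrel 80.45 (np.float64(0.0002601878416831349), np.int64(9)) all 81.09 (np.float64(0.0003539580743081583), np.int64(21)) tool 80.53
t 7.85 pos [ 0.5137 -0.0916  0.085 ] rpy [ 1.7998e+02 -9.0000e-02  8.0530e+01] F [ 1.9  4.5 -2.2] M [ 0.8  -0.53  0.37] w 0.0317 ff 30.0
q [-16.4   4.6  92.8   0.1  82.6  -6.9]
shift mm [-0.5 -0.3  0. ] turn deg [ 0.01 -0.09  2.88]
```

```bash
python3 -m crank '[[1,[0,0,0],[0,0,1.1]],[1,[0,0,0],[0,0,1.1]],[1,[0,0,0],[0,0,0]]]'
python3 ang.py; python3 to.py .5133 -.092 .085 77.65
python3 - <<'E'
from ang import *
A=np.array([.5134,-.092])
for cam in('wrist','top','scene'):
    s=snap(cam,cam+'3.png');W=cloud(s);H,S=hue(s['color']);X,Y,Z=W[...,0],W[...,1],W[...,2]
    c=(H<13)&(S>100)&(Z>.095)&(Z<.13)&(np.hypot(X-.56,Y-.11)<.22)
    r=line(W[c][:,:2],np.radians(77.65),.004);d,n,p=r[1]
    y=(H>=17)&(H<33)&(S>100)&(Z>.09)&(Z<.13)&(np.hypot(X-A[0],Y-A[1])<.055)
    Q=W[y][:,:2];sq=Q@d; e=sq-A@d; f=lambda m:(np.percentile((Q@n)[m],[2,98]).mean()-np.polyval(p,sq[m].mean()))*1000
    print(cam,'pipe dir',round(r[0],2),r[2:],'lateral of barrel rel pipe mm: mid',f((e>.025)&(e<.035)).round(2),'mouth',f((e>.04)&(e<.048)).round(2),'body',f(e<.012).round(2) if (e<.012).sum()>20 else None)
E
```

```text
time: 8.15
tool_pos: [0.5137, -0.0916, 0.085]
ee_rot: [3.141, -0.002, 1.367]
wrist_force: [2.1, 5.3, -1.7]
width: 0.032
finger_force: 30.1
rect ((517.4133911132812, -75.0174560546875), (66.05252075195312, 34.42514419555664), 78.13200378417969) barrel 78.21 (np.float64(0.00019969259166852105), np.int64(9)) all 78.94 (np.float64(0.0005402764605829669), np.int64(21)) tool 78.34
rect ((517.382080078125, -75.11663818359375), (66.203369140625, 34.48431396484375), 78.04146575927734) barrel 78.03 (np.float64(0.00024854800126528076), np.int64(9)) all 79.0 (np.float64(0.0004516833433200196), np.int64(21)) tool 78.35
rect ((517.4039306640625, -75.03462219238281), (65.97681427001953, 34.585693359375), 78.22596740722656) barrel 78.22 (np.float64(0.00018559109172100463), np.int64(9)) all 79.0 (np.float64(0.0005237242469301462), np.int64(21)) tool 78.34
t 8.3 pos [ 0.5137 -0.0916  0.085 ] rpy [ 1.7998e+02 -9.0000e-02  7.8340e+01] F [ 2.2  5.2 -1.1] M [ 0.78 -0.58  0.49] w 0.0318 ff 30.1
q [-16.4   4.6  92.8   0.1  82.6  -4.8]
shift mm [-0.5 -0.3  0. ] turn deg [ 0.01 -0.09  0.69]
wrist pipe dir 77.59 (np.float64(4.5825499493612476e-05), np.int64(3)) lateral of barrel rel pipe mm: mid 0.84 mouth 1.0 body 0.09Traceback (most recent call last):
  File "<stdin>", line 9, in <module>
  File "<stdin>", line 8, in <lambda>
    return _quantile_unchecked(
        a, q, axis, out, overwrite_input, method, keepdims, weights)
    return _ureduce(a,
                    func=_quantile_ureduce_func,
    ...<5 lines>...
                    overwrite_input=overwrite_input,
                    method=method)
    r = func(a, **kwargs)
    result = _quantile(arr,
                       quantiles=q,
    ...<2 lines>...
                       out=out,
                       weights=wgt)
    slices_having_nans = np.isnan(arr[-1, ...])
                                  ~~~^^^^^^^^^
IndexError: index -1 is out of bounds for axis 0 with size 0
```

```bash
python3 -m crank '[[1,[0,0,0],[0,0,0.5]],[1,[0,0,0],[0,0,0]],[1,[0,0,0],[0,0,0]]]'
python3 ang.py
python3 -m crank '[[0,[0,0,0],[0,0,0]],[0,[0,0,0],[0,0,0]],[0,[0,0,0],[0,0,0]],[0,[0,0,0],[0,0,0]],[0,[0,0,0],[0,0,0]],[0,[0,0,0],[0,0,0]]]'
python3 -m crank '[[0,[0,0,-0.03],[0,0,0]],[0,[0,0,-0.03],[0,0,0]],[0,[0,0,-0.03],[0,0,0]],[0,[0,0,-0.03],[0,0,0]],[0,[0,0,0],[0,0,0]]]'
python3 ang.py;  python3 - <<'E'
from ang import *
s=snap('wrist','w4.png');W=cloud(s);measure('wrist',W,s['color'])
s=snap('top');W=cloud(s);measure('top',W,s['color'])
E
```

```text
time: 8.7
tool_pos: [0.5137, -0.0916, 0.085]
ee_rot: [3.141, -0.002, 1.359]
wrist_force: [3.0, 5.6, -2.2]
width: 0.0318
finger_force: 30.1
rect ((517.8240966796875, -75.18199157714844), (66.0072250366211, 34.84807586669922), 78.4060287475586) barrel 77.12 (np.float64(0.00025641726529790354), np.int64(9)) all 78.51 (np.float64(0.0005339462436318998), np.int64(21)) tool 77.85
rect ((517.732421875, -75.13946533203125), (65.88365173339844, 34.76321029663086), 78.30445098876953) barrel 77.06 (np.float64(0.00022616065515634887), np.int64(9)) all 78.52 (np.float64(0.0005567653264838546), np.int64(21)) tool 77.86
rect ((517.670654296875, -75.16696166992188), (65.97207641601562, 34.7968864440918), 78.09907531738281) barrel 77.24 (np.float64(0.0002493732984882868), np.int64(9)) all 78.49 (np.float64(0.0005391442760387388), np.int64(21)) tool 77.86
time: 9.45
tool_pos: [0.5133, -0.0928, 0.0855]
ee_rot: [3.141, 0.0, 1.357]
wrist_force: [-0.7, -0.4, 0.4]
width: 0.0762
finger_force: 0.0
time: 9.95
tool_pos: [0.5157, -0.0934, 0.2109]
ee_rot: [3.131, 0.001, 1.357]
wrist_force: [0.4, -0.5, 0.2]
width
[... 2022 characters left out ...]
917541504, 20.17161750793457), 80.30376434326172) zmax 0.11302115479143274 med [0.53387666 0.0058604  0.1091437 ]
top yel [168 208  20  40 418] ((575.5659790039062, 193.74261474609375), (20.382877349853516, 56.658660888671875), 77.6914291381836) zmax 0.11840677968295814 med [0.57403464 0.19126252 0.11025875]
top yel [287 236  19  40 399] ((536.8844604492188, 18.571853637695312), (16.098854064941406, 55.72123718261719), 78.53858184814453) zmax 0.11840793732042236 med [0.53559319 0.01880172 0.11176462]
top yel [340 257   9  22  61] ((520.94873046875, -49.60060119628906), (4.385428428649902, 31.3441162109375), 76.08865356445312) zmax 0.11777950921837578 med [ 0.51978401 -0.04934935  0.11494685]
```

View pics/w4.png

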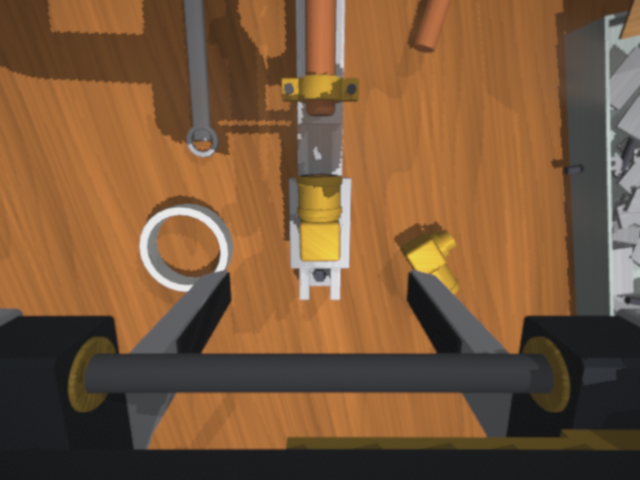

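The wrist view shows the elbow (320,220) now pointing straight up the image at the pipe end (320,108), released. Next I'll pinch the pipe between the rings at rig y≈240 mm.

```bash
python3 -m crank '[[0,[0.04,0,0],[0,0,0]],[0,[0.04,0,0],[0,0,0]],[0,[0.04,0,0],[0,0,0]],[0,[0.04,0,0],[0,0,0]],[0,[0.04,0,0],[0,0,0]],[0,[0.04,0,0],[0,0,0]],[0,[0,0,0],[0,0,0]],[0,[0,0,0],[0,0,0]]]'
python3 to.py .5647 .1424 .081 77.65
python3 - <<'E'
from ang import *
s=snap('wrist');W=cloud(s);H,S=hue(s['color']);X,Y,Z=W[...,0],W[...,1],W[...,2]
c=(H<13)&(S>100)&(Z>.095)&(Z<.13)&(np.hypot(X-.56,Y-.11)<.22)
r=line(W[c][:,:2],np.radians(77.65));d,n,p=r[1];print(r[0],r[2:])
P=np.array([.5647,.1424]);P=P+n*(np.polyval(p,P@d)-P@n);print(P)
E
```

```text
time: 11.0
tool_pos: [0.5635, 0.1424, 0.2034]
ee_rot: [-3.138, 0.002, 1.359]
wrist_force: [-0.9, -0.3, -0.3]
width: 0.0939
finger_force: 0.0
t 11.0 pos [0.5635 0.1424 0.2034] rpy [-1.7982e+02  1.1000e-01  7.7840e+01] F [-0.9 -0.3 -0.3] M [-0.06 -0.03 -0.03] w 0.0939 ff 0.0
q [ 8.6  9.2 74.1 -0.  96.9 20.8]
shift mm [  0.5   1.5 122.4] turn deg [-0.18  0.11  0.19]
77.59398001288135 (np.float64(0.0004299772962010895), np.int64(59))
[0.56557429 0.14220857]
```

```bash
python3 -m crank '[[0,[0,0.002,0.03],[0,0,0.2]],[0,[0,0,0.03],[0,0,0]],[0,[0,0,0.03],[0,0,0]],[0,[0,0,0.032],[0,0,0]],[0,[0,0,0],[0,0,0]],[0,[0,0,0],[0,0,0]]]'
python3 to.py .5652 .1424 .081 77.65
python3 -m crank '[[1,[0,0,0],[0,0,0]],[1,[0,0,0],[0,0,0]],[1,[0,0,0],[0,0,0]],[1,[0,0,0],[0,0,0]],[1,[0,0,0],[0,0,0]],[1,[0,0,0],[0,0,0]],[1,[0,0,0],[0,0,0]],[1,[0,0,0],[0,0,0]]]'
python3 -m crank '[[1,[0,0,0],[0,0,0]],[1,[0,0,0],[0,0,0]],[1,[0,0,0],[0,0,0]],[1,[0,0,0],[0,0,0]],[1,[0,0,0],[0,0,0]]]'
python3 to.py .5652 .1424 .081 77.65
```

```text
time: 11.65
tool_pos: [0.5659, 0.1402, 0.0833]
ee_rot: [-3.14, 0.001, 1.351]
wrist_force: [-0.1, -0.7, -0.4]
width: 0.094
finger_force: 0.0
t 11.65 pos [0.5659 0.1402 0.0833] rpy [-1.7993e+02  5.0000e-02  7.7430e+01] F [-0.1 -0.7 -0.4] M [ 0.01 -0.06  0.03] w 0.094 ff 0.0
q [ 8.4 12.3 84.3 -0.  83.5 20.9]
shift mm [ 2.  -1.2  2.3] turn deg [-0.07  0.05 -0.22]
time: 12.45
tool_pos: [0.5662, 0.1415, 0.0833]
ee_rot: [-3.141, 0.0, 1.353]
wrist_force: [-0.5, 0.8, -0.1]
width: 0.0334
finger_force: 0.0
time: 12.95
tool_pos: [0.5652, 0.1418, 0.0834]
ee_rot: [-3.139, 0.0, 1.354]
wrist_force: [-5.8, 1.5, 3.2]
width: 0.0211
finger_force: 30.0
t 12.95 pos [0.5652 0.1418 0.0834] rpy [-1.7986e+02  2.0000e-02  7.7550e+01] F [-5.8  1.5  3.2] M [ 0.09  0.92 -0.03] w 0.0211 ff 30.0
q [ 8.5 12.3 84.3  0.  83.6 20.9]
shift mm [ 0.6 -0.1  2.4] turn deg [-0.14  0.02 -0.1 ]
```

```bash
python3 -m crank '[[1,[-0.004,-0.001,0],[0,0,0]],[1,[-0.006,0,0],[0,0,0]],[1,[-0.006,0,0],[0,0,0]],[1,[-0.006,0,0],[0,0,0]],[1,[-0.006,0,0],[0,0,0]],[1,[-0.006,0,0],[0,0,0]],[1,[-0.004,0,0],[0,0,0]],[1,[0,0,0],[0,0,0]]]'
python3 to.py .5652 .1418 .083 77.65
python3 - <<'E'
from ang import *
s=snap('top','t5.png');W=cloud(s);measure('top',W,s['color'])
im=cv2.imread('pics/t5.png')[180:330,270:430];cv2.imwrite('pics/t5c.png',cv2.resize(im,None,fx=4,fy=4,interpolation=3))
E
```

```text
time: 13.75
tool_pos: [0.5569, 0.1034, 0.0835]
ee_rot: [-3.142, 0.002, 1.352]
wrist_force: [-3.2, 0.2, 1.8]
width: 0.0211
finger_force: 30.0
t 13.75 pos [0.5569 0.1034 0.0835] rpy [-1.800e+02  9.000e-02  7.748e+01] F [-3.2  0.2  1.8] M [-0.01  0.47  0.03] w 0.0211 ff 30.0
q [ 4.8 10.2 86.7 -0.1 83.1 17.4]
shift mm [39.3 -0.2  0.4] turn deg [-0.    0.09 -0.17]
top pipe [244 236  48  25 651] ((546.6337890625, 60.496768951416016), (66.88009643554688, 20.833749771118164), 77.39008331298828) zmax 0.1125841409705682 med [0.5463832  0.05898834 0.1098711 ]
top pipe [301 250  35  22 487] ((530.3472900390625, -13.155097961425781), (47.860862731933594, 20.563135147094727), 77.72269439697266) zmax 0.11253776932493864 med [ 0.52967719 -0.0129173   0.10966127]
top yel [287 236  19  40 404] ((536.9200439453125, 18.58591651916504), (15.663735389709473, 55.88954162597656), 78.53866577148438) zmax 0.11862510524324478 med [0.53607592 0.01840751 0.11175657]
top yel [ 337  255   50   31 1061] ((516.5658569335938, -73.76327514648438), (65.19920349121094, 34.12317657470703), 77.51673889160156) zmax 0.1185842862187645 med [ 0.5159822  -0.0730352   0.11584253]
```

View pics/t5c.png

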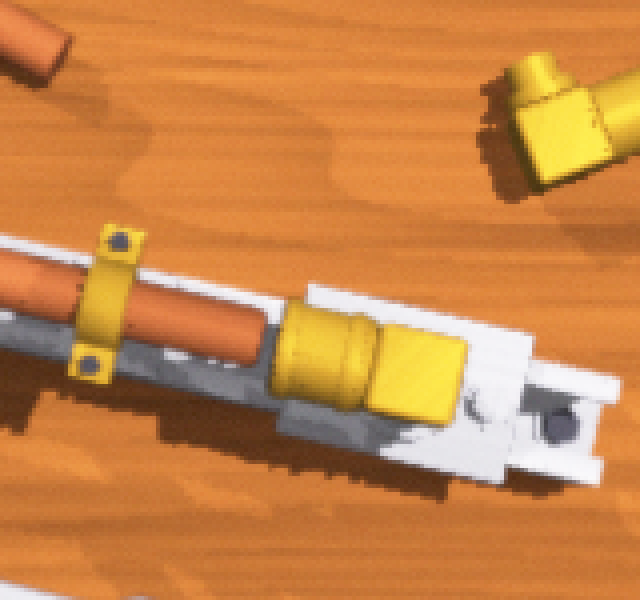

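The top crop shows the pipe end at (265,338), coaxial with the socket mouth at (275,345). The elbow rectangle reads 77.5° against 77.6° for the pipe. Now I'll insert it.

```bash
python3 -m crank '[[1,[-0.003,0,0],[0,0,0]],[1,[-0.003,0,0],[0,0,0]],[1,[-0.003,0,0],[0,0,0]],[1,[0,0,0],[0,0,0]]]'
python3 -m crank '[[1,[-0.003,0,0],[0,0,0]],[1,[-0.003,0,0],[0,0,0]],[1,[-0.003,0,0],[0,0,0]],[1,[-0.003,0,0],[0,0,0]],[1,[0,0,0],[0,0,0]]]'
python3 -m crank '[[1,[-0.002,0,0],[0,0,0]],[1,[-0.002,0,0],[0,0,0]],[1,[0,0,0],[0,0,0]]]'
python3 to.py .5652 .1418 .083 77.65
```

```text
time: 14.2
tool_pos: [0.5551, 0.0956, 0.0834]
ee_rot: [-3.142, 0.0, 1.353]
wrist_force: [-1.3, 3.7, 0.4]
width: 0.0208
finger_force: 30.0
time: 14.7
tool_pos: [0.5523, 0.0838, 0.0835]
ee_rot: [-3.141, 0.0, 1.353]
wrist_force: [-3.1, 3.0, 2.0]
width: 0.021
finger_force: 30.0
time: 15.0
tool_pos: [0.5517, 0.0812, 0.0835]
ee_rot: [-3.141, -0.002, 1.353]
wrist_force: [-2.2, 6.4, 0.8]
width: 0.021
finger_force: 30.0
t 15.0 pos [0.5517 0.0812 0.0835] rpy [-1.7999e+02 -1.2000e-01  7.7540e+01] F [-2.2  6.4  0.8] M [ 1.04  0.36 -0.09] w 0.021 ff 30.0
q [ 2.5  9.1 88.   0.1 82.9 14.9]
shift mm [62.1  0.1  0.6] turn deg [-0.01 -0.12 -0.11]
```

```bash
python3 -m crank '[[1,[-0.001,0,0],[0,0,0]],[1,[-0.001,0,0],[0,0,0]],[1,[-0.001,0,0],[0,0,0]],[1,[-0.001,0,0],[0,0,0]],[1,[0,0,0],[0,0,0]]]'
python3 -m crank '[[1,[-0.001,0,0],[0,0,0]],[1,[-0.001,0,0],[0,0,0]],[1,[0,0,0],[0,0,0]]]'
python3 -m crank '[[1,[-0.001,0,0],[0,0,0]],[1,[0,0,0],[0,0,0]]]'
python3 to.py .5652 .1418 .083 77.65
```

```text
time: 15.5
tool_pos: [0.5511, 0.0782, 0.0835]
ee_rot: [-3.142, -0.004, 1.354]
wrist_force: [-2.4, 7.7, 1.5]
width: 0.0211
finger_force: 30.0
time: 15.8
tool_pos: [0.5506, 0.0764, 0.0835]
ee_rot: [-3.142, -0.004, 1.354]
wrist_force: [-2.0, 8.6, 0.8]
width: 0.021
finger_force: 30.0
time: 16.0
tool_pos: [0.5504, 0.0753, 0.0835]
ee_rot: [-3.142, -0.004, 1.354]
wrist_force: [-1.9, 8.4, 1.6]
width: 0.0207
finger_force: 30.0
t 16.0 pos [0.5504 0.0753 0.0835] rpy [-180.     -0.21   77.57] F [-1.9  8.4  1.6] M [ 1.47  0.29 -0.05] w 0.0207 ff 30.0
q [ 1.8  8.8 88.3  0.2 82.8 14.2]
shift mm [68.1  0.1  0.7] turn deg [-0.   -0.21 -0.08]
```

```bash
python3 -m crank '[[1,[-0.001,0,0],[0,0,0]],[1,[-0.001,0,0],[0,0,0]],[1,[0,0,0],[0,0,0]]]'
python3 -m crank '[[1,[-0.001,0,0],[0,0,0]],[1,[0,0,0],[0,0,0]]]'
python3 -m crank '[[1,[-0.001,0,0],[0,0,0]],[1,[0,0,0],[0,0,0]]]'
python3 to.py .5652 .1418 .083 77.65
```

```text
time: 16.3
tool_pos: [0.55, 0.0735, 0.0835]
ee_rot: [-3.142, -0.004, 1.354]
wrist_force: [-1.3, 8.0, 0.4]
width: 0.0209
finger_force: 30.0
time: 16.5
tool_pos: [0.5498, 0.0724, 0.0835]
ee_rot: [-3.142, -0.004, 1.354]
wrist_force: [-2.0, 7.7, 0.7]
width: 0.0213
finger_force: 30.0
time: 16.7
tool_pos: [0.5495, 0.0713, 0.0835]
ee_rot: [-3.142, -0.004, 1.354]
wrist_force: [-2.2, 7.5, 0.7]
width: 0.0208
finger_force: 30.0
t 16.7 pos [0.5495 0.0713 0.0835] rpy [-180.     -0.2    77.57] F [-2.2  7.5  0.7] M [ 1.41  0.3  -0.09] w 0.0208 ff 30.0
q [ 1.4  8.7 88.5  0.2 82.8 13.8]
shift mm [72.2  0.1  0.7] turn deg [-0.   -0.2  -0.08]
```

```bash
for i in 1; do python3 -m crank '[[1,[-0.0007,0,0],[0,0,0]],[1,[0,0,0],[0,0,0]]]' | sed -n '1,2p;4p'
python3 -m crank '[[1,[-0.0007,0,0],[0,0,0]],[1,[0,0,0],[0,0,0]]]'| sed -n '1,2p;4p'
python3 -m crank '[[1,[-0.0007,0,0],[0,0,0]],[1,[0,0,0],[0,0,0]]]'| sed -n '1,2p;4p'; done
```

```text
time: 16.9
tool_pos: [0.5494, 0.071, 0.0835]
wrist_force: [-2.1, 9.6, 0.7]
time: 17.1
tool_pos: [0.5494, 0.0709, 0.0835]
wrist_force: [-0.4, 10.4, 0.1]
time: 17.3
tool_pos: [0.5494, 0.0708, 0.0835]
wrist_force: [-0.8, 11.8, 0.3]
```

It has bottomed out at TCP y≈0.071. I'll ramp the press.

```bash
python3 -m crank '[[1,[-0.001,0,0],[0,0,0]],[1,[-0.001,0,0],[0,0,0]],[1,[-0.001,0,0],[0,0,0]],[1,[0,0,0],[0,0,0]]]' 
python3 -m crank '[[1,[-0.001,0,0],[0,0,0]],[1,[-0.001,0,0],[0,0,0]],[1,[0,0,0],[0,0,0]]]'
python3 to.py .5652 .1418 .083 77.65
```

```text
time: 17.7
tool_pos: [0.5494, 0.0707, 0.0836]
ee_rot: [3.141, -0.013, 1.355]
wrist_force: [0.9, 17.8, -0.8]
width: 0.0209
finger_force: 30.0
time: 18.0
tool_pos: [0.5494, 0.0707, 0.0836]
ee_rot: [3.141, -0.016, 1.356]
wrist_force: [3.0, 22.2, -1.6]
width: 0.0211
finger_force: 30.0
t 18.0 pos [0.5494 0.0707 0.0836] rpy [179.94  -0.93  77.69] F [ 3.  22.2 -1.6] M [ 3.93 -0.5  -0.06] w 0.0211 ff 30.0
q [ 0.9  8.4 88.8  0.9 82.5 13.1]
shift mm [72.8  0.3  1.8] turn deg [ 0.06 -0.93  0.04]
```

```bash
python3 -m crank '[[1,[-0.001,0,0],[0,0,0]],[1,[-0.001,0,0],[0,0,0]],[1,[0,0,0],[0,0,0]],[1,[0,0,0],[0,0,0]],[1,[0,0,0],[0,0,0]],[1,[0,0,0],[0,0,0]],[1,[0,0,0],[0,0,0]],[1,[0,0,0],[0,0,0]]]' 
```

```text
time: 18.8
tool_pos: [0.5494, 0.0706, 0.0837]
ee_rot: [3.14, -0.02, 1.357]
wrist_force: [3.0, 25.2, -1.3]
width: 0.0213
finger_force: 30.0
```

```bash
python3 -m crank '[[1,[-0.001,0,0],[0,0,0]],[1,[0,0,0],[0,0,0]],[1,[0,0,0],[0,0,0]],[1,[0,0,0],[0,0,0]],[1,[0,0,0],[0,0,0]],[1,[0,0,0],[0,0,0]]]'
python3 -m crank '[[1,[0.003,0,0],[0,0,0]],[1,[0.003,0,0],[0,0,0]],[1,[0.002,0,0],[0,0,0]],[1,[0,0,0],[0,0,0]]]'
python3 -m crank '[[0,[0,0,0],[0,0,0]],[0,[0,0,0],[0,0,0]],[0,[0,0,0],[0,0,0]],[0,[0,0,0],[0,0,0]],[0,[0,0,0],[0,0,0]],[0,[0,0,0],[0,0,0]],[0,[0,0,0],[0,0,0]]]'
python3 -m crank '[[0,[0,0,-0.03],[0,0,0]],[0,[0,0,-0.03],[0,0,0]],[0,[0,0,-0.03],[0,0,0]],[0,[0,0,-0.03],[0,0,0]],[0,[0,0,-0.03],[0,0,0]],[0,[0,0,0],[0,0,0]],[0,[0,0,0],[0,0,0]]]'
python3 - <<'E'
from ang import *
s=snap('top','t6.png');W=cloud(s);measure('top',W,s['color'])
im=cv2.imread('pics/t6.png');cv2.imwrite('pics/t6c.png',cv2.resize(im[160:400,90:450],None,fx=2.2,fy=2.2,interpolation=3))
E
```

```text
time: 19.4
tool_pos: [0.5494, 0.0706, 0.0838]
ee_rot: [3.14, -0.022, 1.357]
wrist_force: [4.1, 27.5, -2.8]
width: 0.021
finger_force: 30.0
time: 19.8
tool_pos: [0.5494, 0.0707, 0.0835]
ee_rot: [3.141, -0.006, 1.355]
wrist_force: [-1.3, 10.9, 0.8]
width: 0.021
finger_force: 30.0
time: 20.5
tool_pos: [0.5489, 0.0672, 0.0835]
ee_rot: [3.141, 0.0, 1.353]
wrist_force: [-0.1, 0.1, -0.1]
width: 0.0732
finger_force: 0.0
time: 21.2
tool_pos: [0.5491, 0.0674, 0.2338]
ee_rot: [3.14, -0.0, 1.353]
wrist_force: [0.7, -0.6, -0.3]
width: 0.0941
finger_force: 0.0
top pipe [254 239  38  23 507] ((544.7376708984375, 53.857513427734375), (53.680843353271484, 20.874774932861328), 77.45237731933594) zmax 0.11254899304590033 med [0.54405202 0.05212817 0.10955906]
top pipe [301 251  39  22 511] ((529.1941528320312, -15.64089584350586), (52.797340393066406, 20.795169830322266), 77.5682601928711) zmax 0.11250714159302722 med [ 0.52845862 -0.01562714  0.10915163]
top yel [287 236  19  41 406] ((536.9638671875, 18.746183395385742), (15.91519832611084, 55.99878692626953), 78.05037689208984) zmax 0.11848409742407293 med [0.5358108  0.01827324 0.1112687 ]
top yel [ 337  255   50   31 1071] ((516.920654296875, -73.84475708007812), (65.09302520751953, 34.65205764770508), 79.43268585205078) zmax 0.11854728801770581 med [ 0.51603879 -0.07295387  0.11587694]
```

View pics/t6c.png

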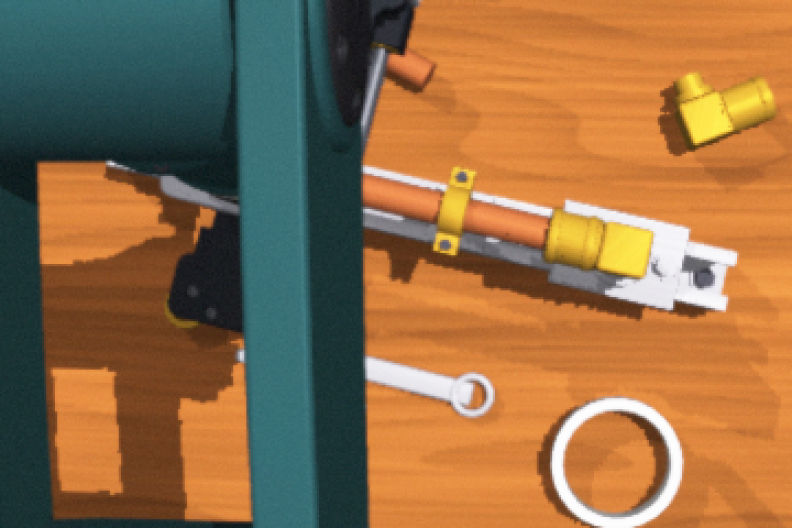

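The pipe runs into the socket at (550,238), coaxial, and the gripper is clear. I'll check the far end quickly.

```bash
python3 - <<'E'
from ang import *
A=np.array([.5134,-.0921]);u=np.array([np.cos(np.radians(77.63)),np.sin(np.radians(77.63))])
def far(W,c):
    H,S=hue(c);m=(H<13)&(S>100)&(W[...,2]>.095)&(W[...,2]<.13)
    P=W[m][:,:2]-A;k=abs(P@[-u[1],u[0]])<.015
    return np.percentile((P@u)[k],99.5)
print('before',far(np.load('scene.npy'),cv2.imread('pics/scene1.png')[:,:,::-1].copy()))
s=snap('scene');W=cloud(s);print('after',far(W,s['color']));measure('scene',W,s['color'])
E
```

```text
before 0.39399321347828686
after 0.3216950776665438
scene pipe [310 215  37  33 540] ((528.5261840820312, -17.708587646484375), (50.9017448425293, 25.536148071289062), 77.54953002929688) zmax 0.11071887832408611 med [ 0.53329819 -0.01935973  0.10771819]
scene pipe [ 350  244  114   85 2051] ((557.1754760742188, 103.86493682861328), (161.75157165527344, 21.872100830078125), 77.5205307006836) zmax 0.11112116191948582 med [0.56100226 0.10843354 0.10833326]
scene pipe [467 324  27  25 380] ((581.0502319335938, 211.2772216796875), (23.788549423217773, 21.826461791992188), 76.99043273925781) zmax 0.11164662448717949 med [0.58479969 0.21055491 0.10874985]
scene yel [ 274  188   49   45 1073] ((518.6785278320312, -73.86734008789062), (65.81092834472656, 33.94468688964844), 78.66065979003906) zmax 0.11669415356533845 med [ 0.52500866 -0.07599156  0.11398673]
scene yel [334 235  30  29 348] ((541.0065307617188, 15.650952339172363), (20.521404266357422, 48.337032318115234), 77.25607299804688) zmax 0.11673680869502116 med [0.54544603 0.01781215 0.11079014]
scene yel [449 306  34  41 512] ((575.9297485351562, 191.28787231445312), (16.497634887695312, 56.59069061279297), 77.884521484375) zmax 0.11703381185091312 med [0.58229412 0.19073006 0.11110588]
```

The far end is at 321.7 mm against an expected 322 mm, so the pipe is home.

```bash
python3 -c "
from bench import robot
print(robot.close_job())"
```

```text
the job is handed in; nothing more can be done
None
```

The job is handed in. The elbow is turned to within about a degree of the pipe line with no sign of passing it. The pipe is home (far end at 321.7 mm, 322 mm expected) and was pressed at 25–28 N. The gripper let go of both and is clear of everything, and I moved none of the loose things.

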